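Set out strut parts for reassembly

TASK

The four strut parts stand on the wooden board in the order they came off. Move them to the steel assembly tray in reverse order for refitting: the part at the left end of the board goes in the right-end well of the tray, the next one in the well next to that, and so on. Leave each part standing upright, the same way up as it is now, flat on the floor of its own well.

Things in the scene. Friction and masses are not known exactly. Their poses are not given: they have to be found in the camera images.
- sleeve_center (a point): The spacer sleeve: slim bright steel tube, 28 mm outside diameter, 20 mm bore, 66 mm tall. Loose, upright, 0.15 to 0.45 kg. This point is its centre, half-way up (33 mm above its underside); its z points up. Grip it some 6 mm above this point to clear the rims.
- bush_center (a point): The flanged bush: bright steel, a 31 mm round barrel standing on a flat round flange 44 mm across and 10 mm thick, 56 mm tall in all; the flange is its foot. Loose, upright, 0.15 to 0.45 kg. This point is its centre, half-way up (28 mm above its underside); its z points up. Grip it some 6 mm above this point to clear the rims.
- nut_center (a point): The long hexagon nut: dark steel, 38 mm across flats (44 mm across corners), 46 mm tall; two opposite flats face along its own x (so grip along x); at the start its x is within 0.25 rad of the board's x. Loose, upright, 0.15 to 0.45 kg. This point is its centre, half-way up (23 mm above its underside); its z points up. Grip it some 6 mm above this point to clear the rims.
- bearing_center (a point): The bearing: wide bright steel ring with a row of balls, 44 mm outside diameter, 44 mm tall. Loose, upright, 0.15 to 0.45 kg. This point is its centre, half-way up (22 mm above its underside); its z points up. Grip it some 6 mm above this point to clear the rims.
- pocket_sleeve: The pale wooden pocket on the wooden board in which the sleeve stands at the start; the four pockets are alike, fixed, 67 mm square outside, 61 mm inside, with a floor 3 mm thick and a rim 4 mm above that floor. Origin: centre of its underside; axes as the board's. It stays there and so shows the starting place of the sleeve: y = -102, -34, 34 or 102 mm in the board's frame.
- pocket_bush: The pale wooden pocket on the wooden board in which the bush stands at the start; the four pockets are alike, fixed, 67 mm square outside, 61 mm inside, with a floor 3 mm thick and a rim 4 mm above that floor. Origin: centre of its underside; axes as the board's. It stays there and so shows the starting place of the bush: y = -102, -34, 34 or 102 mm in the board's frame.
- pocket_nut: The pale wooden pocket on the wooden board in which the nut stands at the start; the four pockets are alike, fixed, 67 mm square outside, 61 mm inside, with a floor 3 mm thick and a rim 4 mm above that floor. Origin: centre of its underside; axes as the board's. It stays there and so shows the starting place of the nut: y = -102, -34, 34 or 102 mm in the board's frame.
- pocket_bearing: The pale wooden pocket on the wooden board in which the bearing stands at the start; the four pockets are alike, fixed, 67 mm square outside, 61 mm inside, with a floor 3 mm thick and a rim 4 mm above that floor. Origin: centre of its underside; axes as the board's. It stays there and so shows the starting place of the bearing: y = -102, -34, 34 or 102 mm in the board's frame.
- strip_board: Wooden stripping board, fixed, 90 x 310 x 6 mm, carrying the four full pockets in a row along its y, 68 mm apart. Origin: centre of its underside, on the bench (z = 0); x across the row, pointing away from the robot within 0.2 rad, y along the row to the robot's left, z up. Nearer or farther than the tray. Pocket floors lie 9 mm, rims 13 mm above the bench.
- assembly_tray: Grey-painted steel tray, fixed, 78 x 300 mm, empty, its four square wells in a row along its y at y = -102, -34, 34, 102 mm (x = 0). A well is 61 mm (x) by 65 mm (y) inside; its floor is 9 mm, its rims 13 mm above the bench. Low wire handles (25 mm high) at both ends. Origin: centre of underside, z = 0; x across the row, away from the robot within 0.2 rad, y to the robot's left, z up.
Not all that is in view belongs to the job. Leave any green or pink look-alike of the part that bears nut_center alone.

How it is judged:
By the outcome, as a careful person would: the job done as asked, in the order asked, and still so for the second after the job is handed in, with the robot touching nothing.
It also fails if it takes over 96 s, if anything falls off the work surface, if the arm or the gripper's body presses on something with over 40 N, if the wrist force passes 120 N, or if a joint passes its speed limit or range.

ROBOT

A 6-joint arm with a two-finger parallel gripper is mounted at the origin on the work surface. World frame = base frame: x ahead of the robot, y to its left, z up, the work surface at z = 0. Lengths are in m, angles in degrees, forces in N, time in s.
With the tool pointing down it reaches from about 0.35 to 0.925 m from the base axis. Payload 6.4 kg.
Tool frame: the origin (TCP) lies on the centre line of the jaws, within the pads' length; the fingertips stand 25 mm ahead of it and the grasp point (between the pads) lies 6 mm ahead of it; z points along the fingers, x is the direction in which the jaws open and shut, and the axes are right-handed (so a half turn about z gives the same grasp; the last joint's range is limited). The gripper opens to 94 mm and grips with 3 to 60 N. Pads are 16 mm wide; open, the fingers measure 119 mm over their backs; the gripper's body (75 mm by 177 mm) begins 78 mm behind the grasp point.
Start: joints at [-83.256, 14.043, 89.255, -0, 76.702, -9.975], TCP at [0.187, -0.623, 0.23] pointing down, gripper open.
Joint ranges: [-179.41, 179.41], [-58.25, 129.5], [7.25, 145.43], [-54.29, 234.29], [11.92, 165.04], [-157.13, 157.13]. Speed limits (degrees/s): [147.25, 147.25, 180, 180, 180, 180].

INTERFACE

Orientations are given as a 3x3 rotation matrix whose columns are the frame's x, y, z axes.
In Python, from plant import observe, camera, close_job gives the robot as it stands.
- The arm moves only by the shell command python3 -m crank 'ROWS' [FORCE]. ROWS is JSON, a list of rows, each a list of 3 entries, a list of its own where there are three numbers: the opening in per cent of the stroke, from 0 (shut) to 100 (fully open), then the shift along the world's x, y, z in m, then the turn, a rotation vector about the world's x, y, z in degrees. A call has 1 to 20 rows; each row is the pose to reach, as a shift and turn from the pose commanded when the call began; what a row does not reach only later rows make up. A row lasts 1/10 s, in which the tool goes at most 50 mm and 8.59 degrees, less where a joint would pass 70% of its speed; a pose out of reach is approached as far as the arm can. A call with a gripper value outside its range is refused whole. The fingers move at their own pace and stop on an object; FORCE is the grip in N (left out, the last holds). Time passes only in rows, so rows that repeat a pose let the fingers close. It gives the time, the measured TCP pose, the force and the opening at its end, in the units of the state.
- observe(): the state, without advancing time (a new reading comes with each control period).
- camera(name): name is "scene" or "top" or "wrist"; returns a dict with "image" (400x640x3 uint8, red, green, blue), "mtx" (3x3 intrinsics, pixels), "k1" (the pictures are not rectified: a ray, as slopes to the right and down, at radius r is drawn at 1 + k1 r^2 times it, then the intrinsics apply), "world_to_cam" (4x4, takes a point from world to camera coordinates); the wrist camera has in their place "hand_eye" (4x4, takes a point from camera to tool coordinates, whose origin is the TCP and whose axes are the tool frame's). Camera axes: x right, y down, z forward; pixel columns grow to the right and rows downward; lengths in m; the calibration is good to about 2 mm. A picture is of the moment at which its call begins: read the wrist's pose just before it. There is no depth.
- close_job(): hands the job in, once; it reports no verdict.
The state is a dict: "time_s": time; "joint_pos": joint angles; "joint_velocities": joint speeds; "joint_torque": joint torques, N m; "position": TCP position; "eef_rot": TCP orientation; "ft_force": force on the tool from outside, world axes, zero at the start; "torque": the same for the moment, N m; "gripper_width": opening from 0.0 (shut) to 1.0 (fully open).
Only numpy, scipy, OpenCV 4.12 (cv2) and the standard library are available. Lean on these libraries where they do the work, as an engineer would, in place of code of your own. Each camera call takes 0.05 s, during which the arm holds its last target.

## Working session

There is one attempt and no reset: what is moved stays moved. The work goes in short steps, Python scripts to look and compute and a shell command to move; the robot and the scene stay as the last step left them, time stands still between calls to the robot, and variables do not carry over. Pictures are saved under pics/ and viewed, and the job is handed in when it is done.

```bash
ls; mkdir -p pics
cat > h.py <<'E'
import numpy as np, cv2
from plant import observe, camera
def snap(n,f):
    s=observe(); c=camera(n); cv2.imwrite('pics/'+f,c['image'][:,:,::-1]); return s,c
def ray(c,uv,s=None):
    K=np.array(c['mtx'],float); k=c['k1']
    uv=np.array(uv,float).reshape(-1,1,2)
    p=cv2.undistortPoints(uv,K,np.array([k,0,0,0,0.]),None,None,None,) .reshape(-1,2)
    d=np.c_[p,np.ones(len(p))]
    if 'world_to_cam' in c: T=np.linalg.inv(np.array(c['world_to_cam']))
    else:
        W=np.eye(4);W[:3,:3]=np.array(s['eef_rot']);W[:3,3]=s['position'];T=W@np.array(c['hand_eye'])
    return T[:3,3], d@T[:3,:3].T
def onz(c,uv,z,s=None):
    o,d=ray(c,uv,s); return o+d*((z-o[2])/d[:,2])[:,None]
def proj(c,P,s=None):
    P=np.atleast_2d(np.array(P,float))
    if 'world_to_cam' in c: M=np.array(c['world_to_cam'])
    else:
        W=np.eye(4);W[:3,:3]=np.array(s['eef_rot']);W[:3,3]=s['position'];M=np.linalg.inv(W@np.array(c['hand_eye']))
    q=P@M[:3,:3].T+M[:3,3]; r=q[:,:2]/q[:,2:]; r=r*(1+c['k1']*(r**2).sum(1))[:,None]
    K=np.array(c['mtx']); return r*[K[0,0],K[1,1]]+[K[0,2],K[1,2]]
E
python3 - <<'E'
from h import *
for n in ['scene','top','wrist']:
    s,c=snap(n,n+'0.png')
    if 'world_to_cam' in c: print(n,np.linalg.inv(c['world_to_cam'])[:3].round(3).tolist())
print(s)
E
```

```text
pics
scene [[0.589, 0.653, -0.476, 1.076], [0.808, -0.482, 0.339, -0.276], [-0.008, -0.584, -0.812, 0.899]]
top [[-0.031, -0.969, 0.244, 0.429], [-1.0, 0.029, -0.012, 0.066], [0.005, -0.244, -0.97, 0.824]]
{'time_s': 0.1, 'joint_pos': array([-8.32574699e+01,  1.40801921e+01,  8.93176502e+01, -5.07131156e-04,
        7.67011718e+01, -9.97616968e+00]), 'joint_velocities': array([-0.05943985,  0.02025539, -0.23458333, -0.05915729,  0.01366705,
       -0.07441401]), 'joint_torque': array([ 2.48725310e-04, -4.16915560e+01, -3.15523338e+01,  6.86184643e-02,
        3.09978216e-02, -4.57327906e-05]), 'position': array([ 0.18692122, -0.62202472,  0.22945727]), 'eef_rot': array([[ 2.87674888e-01, -9.57728100e-01, -2.11449160e-04],
       [-9.57726609e-01, -2.87674819e-01,  1.71515658e-03],
       [-1.70348225e-03, -2.90896991e-04, -9.99998507e-01]]), 'ft_force': array([ 0.16912375,  0.17432134, -0.28756297]), 'torque': array([ 0.0456547 ,  0.00334314, -0.01275756]), 'gripper_width': 1.0005404807805494}
```

View pics/scene0.png

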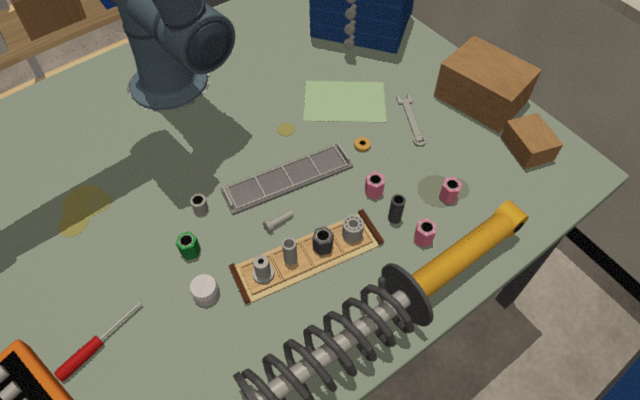

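View pics/top0.png

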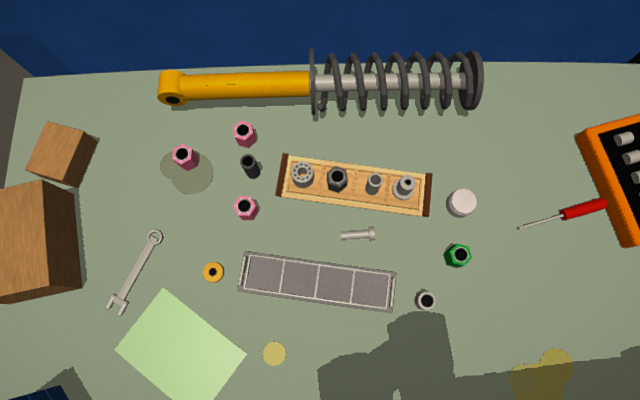

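Run:
```python
from h import *
im=cv2.imread('pics/top0.png')
cv2.imwrite('pics/topcrop.png',cv2.resize(im[130:330,220:460],None,fx=3,fy=3,interpolation=cv2.INTER_CUBIC)[:600,:720])
```

```text
(no output)
```

View pics/topcrop.png

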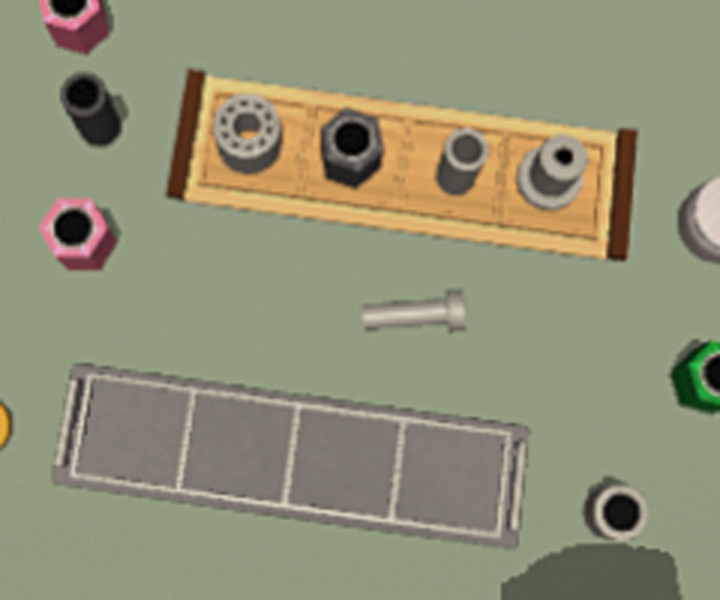

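View pics/wrist0.png

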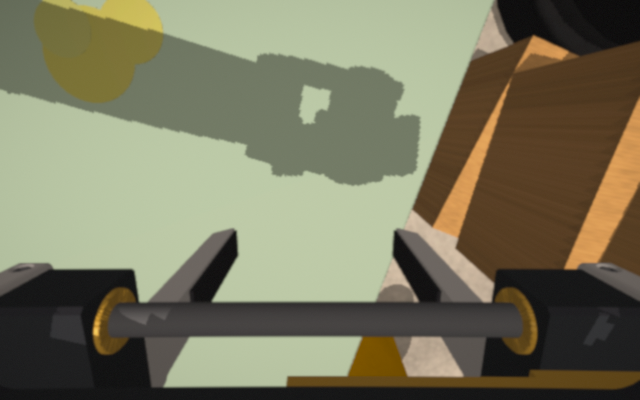

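Run:
```python
from h import *
s,c=snap('top','top1.png'); print(c['mtx'],c['k1'])
f=lambda a:np.array(a)/3+[220,130]-0.33
P=onz(c,f([[88,374],[508,432],[500,535],[72,476]]),.013); print('tray',P.round(4).tolist(),P.mean(0).round(4))
P=onz(c,f([[191,70],[637,130],[626,260],[168,197]]),.006); print('board',P.round(4).tolist(),P.mean(0).round(4))
for n,p,z in [('bear',(248,125),.053),('nut',(352,140),.055),('sleeve',(467,150),.075),('bush',(564,157),.065)]:
    print(n,onz(c,f([p]),z).round(4))
w=camera('wrist');print(np.array(w['hand_eye']).round(3).tolist(),w['mtx'])
print(onz(c,[[480,80]],.08),onz(c,[[320,110]],.05))
```

```text
[[417.91567132   0.         325.07910419]
 [  0.         417.91567132 198.92130022]
 [  0.           0.           1.        ]] -0.08638908161749521
tray [[0.5269, 0.2071, 0.013], [0.4816, -0.0625, 0.013], [0.4173, -0.0534, 0.013], [0.4621, 0.2168, 0.013]] [0.4719 0.077  0.013 ]
board [[0.7363, 0.1396, 0.006], [0.684, -0.1667, 0.006], [0.5931, -0.1506, 0.006], [0.6458, 0.1556, 0.006]] [ 0.6648 -0.0055  0.006 ]
bear [[0.6798 0.0987 0.053 ]]
nut [[0.6671 0.0321 0.055 ]]
sleeve [[ 0.6524 -0.0386  0.075 ]]
bush [[ 0.649  -0.1014  0.065 ]]
[[1.0, 0.0, -0.001, 0.0], [-0.0, 0.969, 0.246, -0.071], [0.001, -0.246, 0.969, -0.154], [0.0, 0.0, 0.0, 1.0]] [[314.92293307   0.         314.81838471]
 [  0.         314.92293307 201.53918063]
 [  0.           0.           1.        ]]
[[ 0.85561961 -0.26442747  0.08      ]] [[0.81030307 0.06095871 0.05      ]]
```

```bash
python3 -m crank '[[100,[0.05,0.05,0.05],[0,0,8]],[100,[0.08,0.08,0.07],[0,0,16]],[100,[0.383,0.483,0.07],[0,0,63.7]],[100,[0.383,0.483,0.07],[0,0,63.7]],[100,[0.383,0.483,0.07],[0,0,63.7]],[100,[0.383,0.483,0.07],[0,0,63.7]],[100,[0.383,0.483,0.07],[0,0,63.7]],[100,[0.383,0.483,0.07],[0,0,63.7]],[100,[0.383,0.483,0.07],[0,0,63.7]],[100,[0.383,0.483,0.07],[0,0,63.7]],[100,[0.383,0.483,0.07],[0,0,63.7]],[100,[0.383,0.483,0.07],[0,0,63.7]],[100,[0.383,0.483,0.07],[0,0,63.7]],[100,[0.383,0.483,0.07],[0,0,63.7]],[100,[0.383,0.483,0.07],[0,0,63.7]],[100,[0.383,0.483,0.07],[0,0,63.7]],[100,[0.383,0.483,0.07],[0,0,63.7]],[100,[0.383,0.483,0.07],[0,0,63.7]]]'
python3 -m crank '[[100,[0,0,0],[0,0,0]],[100,[0,0,0],[0,0,0]]]'
python3 - <<'E'
from h import *
s,c=snap('wrist','wA.png'); print(s['time_s'],s['position'],s['eef_rot'])
np.save('wA.npy',{'s':s,'c':c},allow_pickle=True)
E
```

```text
time_s: 2.05
position: [0.5695, -0.1406, 0.3005]
eef_rot: [[0.986, -0.168, -0.0], [-0.168, -0.986, -0.0], [0.0, 0.0, -1.0]]
ft_force: [-0.4, 1.0, 0.0]
gripper_width: 1.001
time_s: 2.25
position: [0.5698, -0.14, 0.3005]
eef_rot: [[0.986, -0.167, 0.0], [-0.167, -0.986, -0.0], [0.0, 0.0, -1.0]]
ft_force: [-0.3, 0.5, 0.1]
gripper_width: 1.002
2.25 [ 0.56982989 -0.13995341  0.30052982] [[ 9.85934789e-01 -1.67130415e-01  1.25206696e-04]
 [-1.67130405e-01 -9.85934795e-01 -8.39345722e-05]
 [ 1.37473658e-04  6.18281690e-05 -9.99999989e-01]]
```

View pics/wA.png

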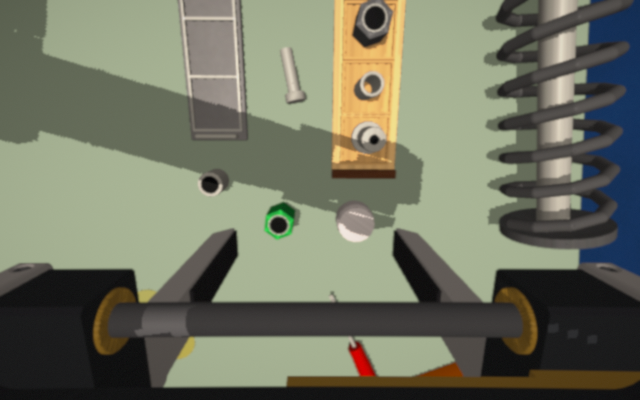

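```bash
python3 -m crank '[[100,[0.01,0.05,0],[0,0,0]],[100,[0.02,0.1,0],[0,0,0]],[100,[0.02,0.14,0],[0,0,0]],[100,[0.02,0.14,0],[0,0,0]],[100,[0.02,0.14,0],[0,0,0]]]'
python3 - <<'E'
from h import *
s,c=snap('wrist','wB.png'); print(s['time_s'],s['position'])
np.save('wB.npy',{'s':s,'c':c},allow_pickle=True)
A=cv2.imread('pics/wA.png');B=cv2.imread('pics/wB.png')
cv2.imwrite('pics/wA2.png',cv2.resize(A[0:190,160:420],None,fx=3,fy=3,interpolation=cv2.INTER_CUBIC))
cv2.imwrite('pics/wB2.png',cv2.resize(B[0:230,140:420],None,fx=2.6,fy=2.6,interpolation=cv2.INTER_CUBIC))
E
```

```text
time_s: 2.8
position: [0.59, 0.001, 0.3005]
eef_rot: [[0.986, -0.165, -0.0], [-0.165, -0.986, -0.0], [0.0, 0.0, -1.0]]
ft_force: [0.7, -1.2, 0.7]
gripper_width: 0.999
2.8 [0.58996804 0.00103959 0.30045355]
```

View pics/wA2.png

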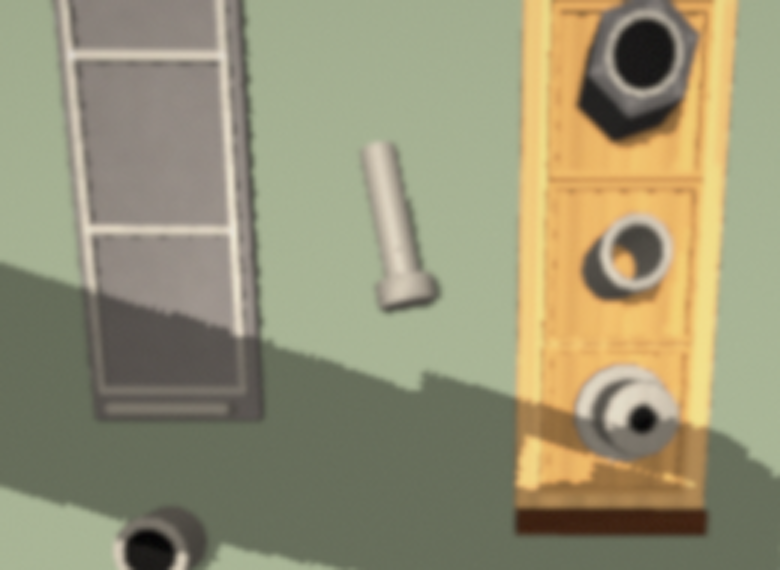

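View pics/wB2.png

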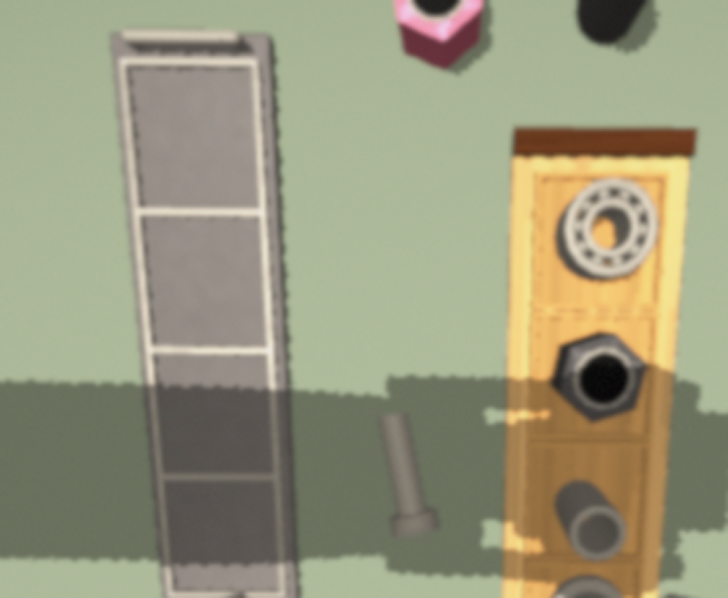

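Run:
```python
from h import *
A=cv2.imread('pics/wA.png');B=cv2.imread('pics/wB.png')
a=cv2.resize(A[0:60,340:410],(560,480),interpolation=cv2.INTER_CUBIC)
b=cv2.resize(B[120:170,342:396],(432,400),interpolation=cv2.INTER_CUBIC)
b=cv2.convertScaleAbs(b,alpha=2)
o=np.zeros((480,800,3),np.uint8); o[:480,:400]=a[:, 60:460]; o[:400,400:]=b[:,:400]
cv2.imwrite('pics/nut.png',o)
D={k:np.load(f'w{k}.npy',allow_pickle=True).item() for k in 'AB'}
fa=lambda a:np.array(a,float)/3+[160,0]-.33; fb=lambda a:np.array(a,float)/2.6+[140,0]-.3
def go(k,p,z): return onz(D[k]['c'],(fa if k=='A' else fb)(p),z,D[k]['s'])
pts=[];loc=[]
for p,l in [((121,61),(-1,136)),((254,61),(1,136)),((136,211),(-1,68)),((262,211),(1,68)),((150,350),(-1,0)),((271,350),(1,0)),((162,477),(-1,-68)),((280,477),(1,-68))]:
    pts.append(go('B',[p],.013)[0,:2]);loc.append((l[0]*.032,l[1]*.001))
n=len(pts)
for p,l in [((74,55),(-1,0)),((222,55),(1,0)),((88,230),(-1,-68)),((232,230),(1,-68)),((102,391),(-1,-136)),((242,391),(1,-136))]:
    pts.append(go('A',[p],.013)[0,:2]);loc.append((l[0]*.032,l[1]*.001))
pts=np.array(pts);loc=np.array(loc)
def fit(L,P):
    mL,mP=L.mean(0),P.mean(0);H=(L-mL).T@(P-mP);th=np.arctan2(H[0,1]-H[1,0],H[0,0]+H[1,1])
    R=np.array([[np.cos(th),-np.sin(th)],[np.sin(th),np.cos(th)]]);t=mP-R@mL
    return np.degrees(th),t,R,(L@R.T+t-P)
for nm,i in [('B',slice(0,n)),('A',slice(n,None)),('all',slice(None))]:
    th,t,R,r=fit(loc[i],pts[i]); print(nm,th.round(2),t.round(4),np.abs(r).max().round(4))
for y in (-.102,-.034,.034,.102): print('well',y,(R@[0,y]+t).round(4))
for nm,k,p,z in [('bear','B',(609,229),.053),('nut','B',(604,377),.055),('nut','A',(643,53),.055),('sleeve','B',(599,533),.075),('sleeve','A',(636,254),.075),('bush','A',(641,418),.065),('bushflange','A',(629,412),.019)]:
    print(nm,k,go(k,[p],z)[0].round(4))
```

```text
B -9.15 [0.4716 0.0755] 0.0005
A -9.86 [0.4714 0.0753] 0.0015
all -9.47 [0.4712 0.0754] 0.0017
well -0.102 [ 0.4544 -0.0252]
well -0.034 [0.4656 0.0419]
well 0.034 [0.4768 0.109 ]
well 0.102 [0.488  0.1761]
bear B [0.6777 0.0979 0.053 ]
nut B [0.6671 0.0316 0.055 ]
nut A [0.6665 0.0311 0.055 ]
sleeve B [ 0.6527 -0.0392  0.075 ]
sleeve A [ 0.6516 -0.0406  0.075 ]
bush A [ 0.6479 -0.102   0.065 ]
bushflange A [ 0.6507 -0.1023  0.019 ]
```

View pics/nut.png

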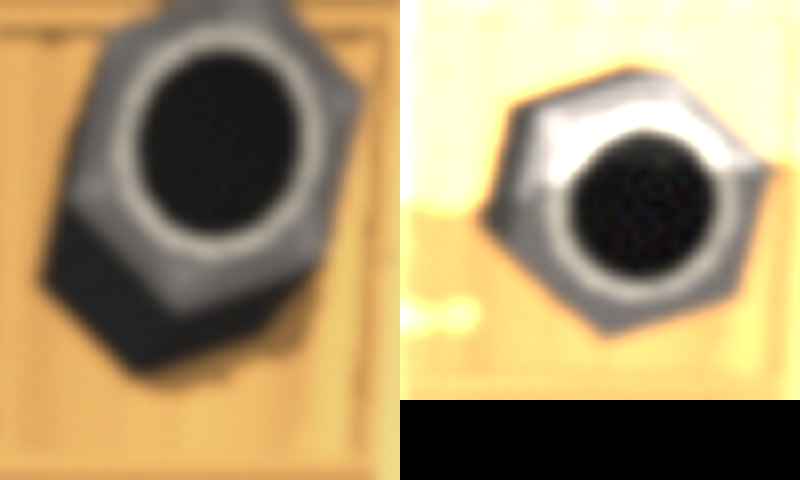

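```bash
python3 -m crank '[[100,[0.03,0.033,-0.02],[0,0,0]],[100,[0.06,0.066,-0.04],[0,0,0]],[100,[0.088,0.098,-0.07],[0,0,0]],[100,[0.088,0.098,-0.11],[0,0,0]],[100,[0.088,0.098,-0.15],[0,0,0]],[100,[0.088,0.098,-0.18],[0,0,0]],[100,[0.088,0.098,-0.2],[0,0,0]],[100,[0.088,0.098,-0.22],[0,0,0]],[100,[0.088,0.098,-0.235],[0,0,0]],[100,[0.088,0.098,-0.247],[0,0,0]],[100,[0.088,0.098,-0.257],[0,0,0]],[100,[0.088,0.098,-0.257],[0,0,0]],[100,[0.088,0.098,-0.257],[0,0,0]]]' 35
python3 - <<'E'
from h import *
s,c=snap('wrist','g1.png'); snap('top','g1t.png')
im=cv2.imread('pics/g1t.png');cv2.imwrite('pics/g1c.png',cv2.resize(im[130:330,220:460],None,fx=3,fy=3,interpolation=cv2.INTER_CUBIC))
E
```

```text
time_s: 4.15
position: [0.6784, 0.0984, 0.044]
eef_rot: [[0.986, -0.167, 0.001], [-0.167, -0.986, -0.0], [0.001, -0.0, -1.0]]
ft_force: [0.4, -0.8, 0.2]
gripper_width: 1.003
```

View pics/g1.png

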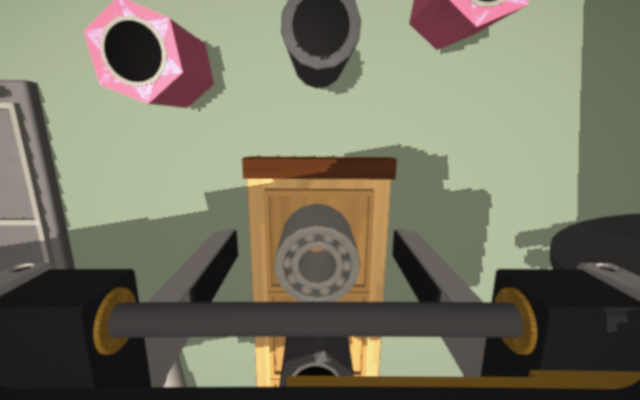

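```bash
python3 - <<'E'
from h import *
s=observe();c=camera('wrist');print(s['position'],onz(c,[[318,263]],.053,s))
E
python3 -m crank '[[0,[0,0,0],[0,0,0]],[0,[0,0,0],[0,0,0]],[0,[0,0,0],[0,0,0]],[0,[0,0,0],[0,0,0]],[0,[0,0,0],[0,0,0]],[0,[0,0,0],[0,0,0]],[0,[0,0,0],[0,0,0]],[0,[0,0,0],[0,0,0]],[0,[0,0,0],[0,0,0]],[0,[0,0,0],[0,0,0]]]' 35
```

```text
[0.67880874 0.09851482 0.04461175] [[0.68070127 0.10047453 0.053     ]]
time_s: 5.3
position: [0.6782, 0.0984, 0.0435]
eef_rot: [[0.986, -0.167, 0.0], [-0.167, -0.986, 0.0], [0.0, -0.0, -1.0]]
ft_force: [1.7, -0.4, -0.2]
gripper_width: 0.453
```

```bash
python3 -m crank '[[0,[0,0,0.02],[0,0,0]],[0,[0,0,0.05],[0,0,0]],[0,[0,0,0.08],[0,0,0]],[0,[-0.02,-0.01,0.1],[0,0,0]],[0,[-0.05,-0.028,0.1],[0,0,0]],[0,[-0.085,-0.047,0.1],[0,0,0]],[0,[-0.12,-0.066,0.1],[0,0,0]],[0,[-0.155,-0.085,0.1],[0,0,0]],[0,[-0.19,-0.105,0.1],[0,0,0]],[0,[-0.215,-0.118,0.09],[0,0,0]],[0,[-0.2235,-0.123,0.07],[0,0,0]],[0,[-0.2235,-0.123,0.05],[0,0,0]],[0,[-0.2235,-0.123,0.035],[0,0,0]],[0,[-0.2235,-0.123,0.02],[0,0,0]],[0,[-0.2235,-0.123,0.01],[0,0,0]],[0,[-0.2235,-0.123,0.005],[0,0,0]],[0,[-0.2235,-0.123,0.001],[0,0,0]],[0,[-0.2235,-0.123,0.001],[0,0,0]]]'
python3 - <<'E'
from h import *
s,c=snap('wrist','p1.png')
E
```

```text
time_s: 7.1
position: [0.4544, -0.0245, 0.0443]
eef_rot: [[0.986, -0.166, -0.0], [-0.166, -0.986, 0.0], [-0.0, -0.0, -1.0]]
ft_force: [-1.3, -0.4, -1.7]
gripper_width: 0.455
```

View pics/p1.png

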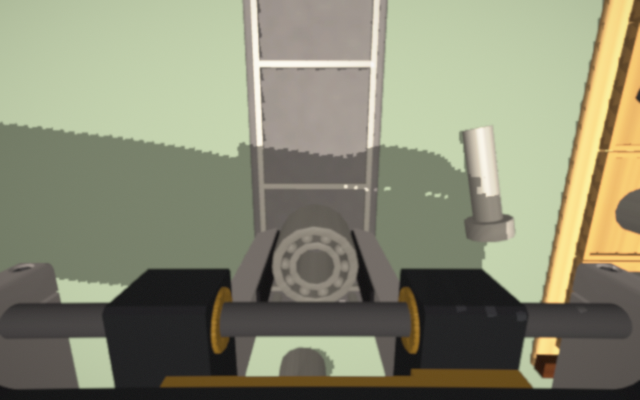

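```bash
python3 - <<'E'
from h import *
s=observe();c=camera('wrist')
P=np.r_[onz(c,[[318,263]],.053,s),onz(c,[[262,186],[368,188]],.013,s)];a=np.radians(-9.5);R=np.array([[np.cos(a),-np.sin(a)],[np.sin(a),np.cos(a)]])
print(P,(P[:,:2]-[.4712,.0754])@R)
E
python3 -m crank '[[60,[0,0,0],[0,0,0]],[60,[0,0,0],[0,0,0]],[75,[0,0,0],[0,0,0]],[75,[0,0,0],[0,0,0]],[75,[0,0,0],[0,0,0]]]'
```

```text
[[ 0.45661456 -0.02262473  0.053     ]
 [ 0.428982    0.01366189  0.013     ]
 [ 0.4914594   0.00190982  0.013     ]] [[ 0.00179334 -0.09908768]
 [-0.03144928 -0.06785939]
 [ 0.03211093 -0.06913854]]
time_s: 7.7
position: [0.4547, -0.0246, 0.0447]
eef_rot: [[0.986, -0.166, 0.0], [-0.166, -0.986, -0.0], [0.0, 0.0, -1.0]]
ft_force: [1.1, 0.5, -0.0]
gripper_width: 0.749
```

```bash
python3 -m crank '[[75,[0,0,0.02],[0,0,0]],[90,[0,0,0.05],[0,0,0]],[100,[0,0,0.09],[0,0,0]],[100,[0.03,0.008,0.12],[0,0,-4]],[100,[0.07,0.018,0.12],[0,0,-8]],[100,[0.11,0.03,0.12],[0,0,-13]],[100,[0.15,0.04,0.12],[0,0,-13]],[100,[0.19,0.05,0.12],[0,0,-13]],[100,[0.2125,0.0565,0.11],[0,0,-13]],[100,[0.2125,0.0565,0.09],[0,0,-13]],[100,[0.2125,0.0565,0.06],[0,0,-13]],[100,[0.2125,0.0565,0.04],[0,0,-13]],[100,[0.2125,0.0565,0.02],[0,0,-13]],[100,[0.2125,0.0565,0.01],[0,0,-13]],[100,[0.2125,0.0565,0],[0,0,-13]],[100,[0.2125,0.0565,0],[0,0,-13]]]'
python3 - <<'E'
from h import *
s,c=snap('wrist','g2.png')
snap('top','g2t.png')
im=cv2.imread('pics/g2t.png');cv2.imwrite('pics/g2c.png',cv2.resize(im[230:330,220:460],None,fx=3,fy=3,interpolation=cv2.INTER_CUBIC))
E
```

```text
time_s: 9.3
position: [0.6663, 0.032, 0.0433]
eef_rot: [[0.923, -0.384, -0.002], [-0.384, -0.923, 0.0], [-0.002, 0.0, -1.0]]
ft_force: [-1.0, -0.0, -0.3]
gripper_width: 1.0
```

View pics/g2.png

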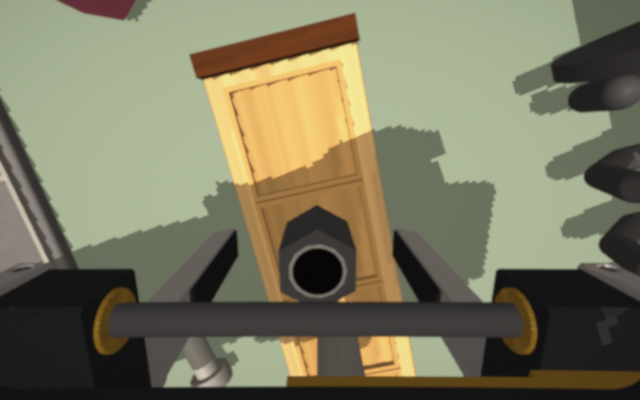

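View pics/g2c.png

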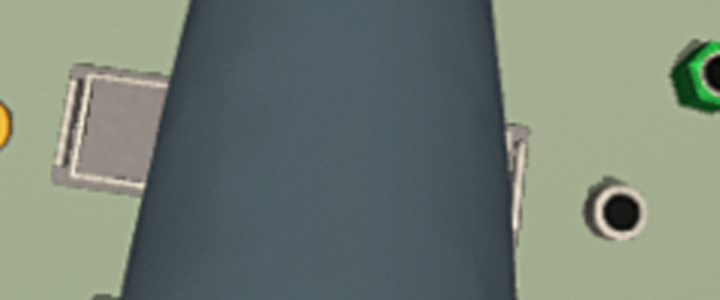

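```bash
python3 -m crank '[[0,[0,0,0],[0,0,0]],[0,[0,0,0],[0,0,0]],[0,[0,0,0],[0,0,0]],[0,[0,0,0],[0,0,0]],[0,[0,0,0],[0,0,0]],[0,[0,0,0],[0,0,0]],[0,[0,0,0],[0,0,0]],[0,[0,0,0],[0,0,0]],[0,[0,0,0],[0,0,0]],[0,[0,0,0],[0,0,0]]]' 35
python3 -m crank '[[0,[0,0,0.02],[0,0,0]],[0,[0,0,0.05],[0,0,0]],[0,[0,0,0.08],[0,0,0]],[0,[-0.02,0.001,0.1],[0,0,4]],[0,[-0.05,0.003,0.1],[0,0,8]],[0,[-0.085,0.005,0.1],[0,0,13]],[0,[-0.12,0.007,0.1],[0,0,13]],[0,[-0.155,0.009,0.1],[0,0,13]],[0,[-0.185,0.01,0.1],[0,0,13]],[0,[-0.2015,0.0105,0.09],[0,0,13]],[0,[-0.2015,0.0105,0.07],[0,0,13]],[0,[-0.2015,0.0105,0.05],[0,0,13]],[0,[-0.2015,0.0105,0.035],[0,0,13]],[0,[-0.2015,0.0105,0.02],[0,0,13]],[0,[-0.2015,0.0105,0.01],[0,0,13]],[0,[-0.2015,0.0105,0.005],[0,0,13]],[0,[-0.2015,0.0105,0.001],[0,0,13]],[0,[-0.2015,0.0105,0.001],[0,0,13]]]'
python3 - <<'E'
from h import *
s,c=snap('wrist','p2.png')
E
```

```text
time_s: 10.4
position: [0.6671, 0.0319, 0.0444]
eef_rot: [[0.923, -0.384, 0.0], [-0.384, -0.923, -0.0], [0.0, 0.0, -1.0]]
ft_force: [0.6, -0.6, -0.0]
gripper_width: 0.402
time_s: 12.2
position: [0.4654, 0.0425, 0.0453]
eef_rot: [[0.986, -0.166, -0.0], [-0.166, -0.986, 0.0], [-0.0, -0.0, -1.0]]
ft_force: [-0.4, -0.1, -4.3]
gripper_width: 0.398
```

View pics/p2.png

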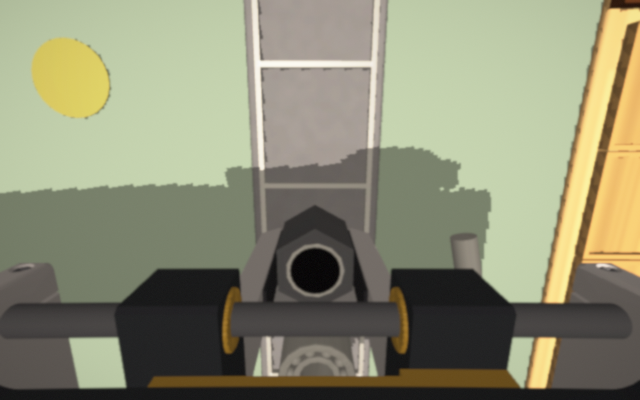

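```bash
python3 -m crank '[[55,[0,0,0],[0,0,0]],[55,[0,0,0],[0,0,0]],[75,[0,0,0],[0,0,0]],[75,[0,0,0],[0,0,0]],[75,[0,0,0.02],[0,0,0]],[90,[0,0,0.05],[0,0,0]],[100,[0,0,0.09],[0,0,0]],[100,[0.02,-0.01,0.12],[0,0,0]],[100,[0.06,-0.026,0.12],[0,0,0]],[100,[0.1,-0.044,0.12],[0,0,0]],[100,[0.14,-0.06,0.12],[0,0,0]],[100,[0.1865,-0.0815,0.11],[0,0,0]],[100,[0.1865,-0.0815,0.09],[0,0,0]],[100,[0.1865,-0.0815,0.07],[0,0,0]],[100,[0.1865,-0.0815,0.05],[0,0,0]],[100,[0.1865,-0.0815,0.03],[0,0,0]],[100,[0.1865,-0.0815,0.018],[0,0,0]],[100,[0.1865,-0.0815,0.009],[0,0,0]],[100,[0.1865,-0.0815,0.009],[0,0,0]]]'
python3 - <<'E'
from h import *
s,c=snap('wrist','g3.png')
E
```

```text
time_s: 14.15
position: [0.6514, -0.0389, 0.0534]
eef_rot: [[0.986, -0.166, -0.002], [-0.166, -0.986, 0.0], [-0.002, -0.0, -1.0]]
ft_force: [0.3, 0.6, -0.1]
gripper_width: 0.996
```

View pics/g3.png

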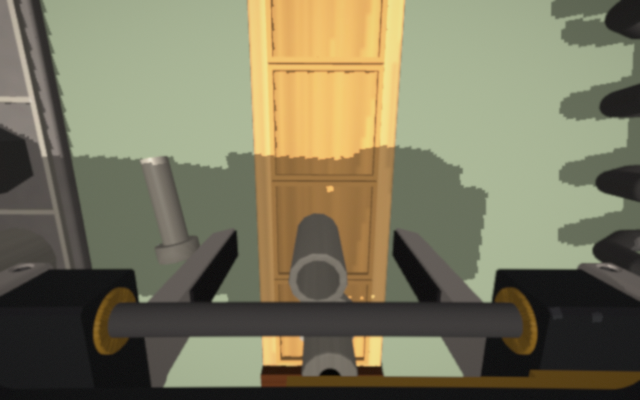

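```bash
python3 -m crank '[[0,[0,0,0],[0,0,0]],[0,[0,0,0],[0,0,0]],[0,[0,0,0],[0,0,0]],[0,[0,0,0],[0,0,0]],[0,[0,0,0],[0,0,0]],[0,[0,0,0],[0,0,0]],[0,[0,0,0],[0,0,0]],[0,[0,0,0],[0,0,0]],[0,[0,0,0],[0,0,0]],[0,[0,0,0],[0,0,0]],[0,[0,0,0],[0,0,0]],[0,[0,0,0],[0,0,0]]]' 30
python3 -m crank '[[0,[0,0,0.02],[0,0,0]],[0,[0,0,0.05],[0,0,0]],[0,[0,0,0.08],[0,0,0]],[0,[-0.02,0.017,0.1],[0,0,0]],[0,[-0.045,0.038,0.1],[0,0,0]],[0,[-0.07,0.06,0.1],[0,0,0]],[0,[-0.1,0.085,0.1],[0,0,0]],[0,[-0.13,0.11,0.1],[0,0,0]],[0,[-0.16,0.136,0.1],[0,0,0]],[0,[-0.175,0.1485,0.09],[0,0,0]],[0,[-0.175,0.1485,0.07],[0,0,0]],[0,[-0.175,0.1485,0.05],[0,0,0]],[0,[-0.175,0.1485,0.035],[0,0,0]],[0,[-0.175,0.1485,0.02],[0,0,0]],[0,[-0.175,0.1485,0.01],[0,0,0]],[0,[-0.175,0.1485,0.005],[0,0,0]],[0,[-0.175,0.1485,0.001],[0,0,0]],[0,[-0.175,0.1485,0.001],[0,0,0]]]'
python3 - <<'E'
from h import *
s,c=snap('wrist','p3.png')
E
```

```text
time_s: 15.4
position: [0.6521, -0.0391, 0.0545]
eef_rot: [[0.986, -0.166, 0.0], [-0.166, -0.986, -0.0], [0.0, 0.0, -1.0]]
ft_force: [0.6, -0.4, 0.0]
gripper_width: 0.297
time_s: 17.2
position: [0.477, 0.1094, 0.0554]
eef_rot: [[0.986, -0.167, -0.0], [-0.167, -0.986, -0.0], [-0.0, 0.0, -1.0]]
ft_force: [-0.5, 0.6, -0.7]
gripper_width: 0.297
```

View pics/p3.png

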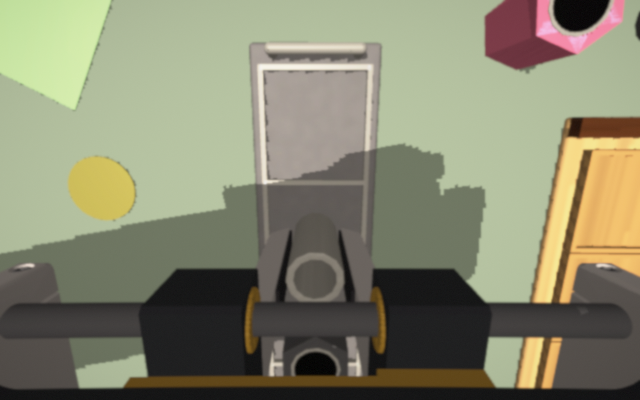

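```bash
python3 -m crank '[[45,[0,0,0],[0,0,0]],[45,[0,0,0],[0,0,0]],[70,[0,0,0],[0,0,0]],[70,[0,0,0],[0,0,0]],[70,[0,0,0.02],[0,0,0]],[90,[0,0,0.05],[0,0,0]],[100,[0,0,0.09],[0,0,0]],[100,[0.02,-0.025,0.12],[0,0,0]],[100,[0.045,-0.056,0.12],[0,0,0]],[100,[0.075,-0.092,0.12],[0,0,0]],[100,[0.105,-0.13,0.12],[0,0,0]],[100,[0.135,-0.166,0.12],[0,0,0]],[100,[0.172,-0.211,0.11],[0,0,0]],[100,[0.172,-0.211,0.08],[0,0,0]],[100,[0.172,-0.211,0.05],[0,0,0]],[100,[0.172,-0.211,0.03],[0,0,0]],[100,[0.172,-0.211,0.01],[0,0,0]],[100,[0.172,-0.211,0],[0,0,0]],[100,[0.172,-0.211,-0.006],[0,0,0]],[100,[0.172,-0.211,-0.006],[0,0,0]]]'
python3 - <<'E'
from h import *
s,c=snap('wrist','g4.png')
E
```

```text
time_s: 19.25
position: [0.6488, -0.1014, 0.0492]
eef_rot: [[0.986, -0.166, -0.001], [-0.166, -0.986, 0.0], [-0.001, -0.0, -1.0]]
ft_force: [-0.2, -0.0, -0.1]
gripper_width: 0.998
```

View pics/g4.png

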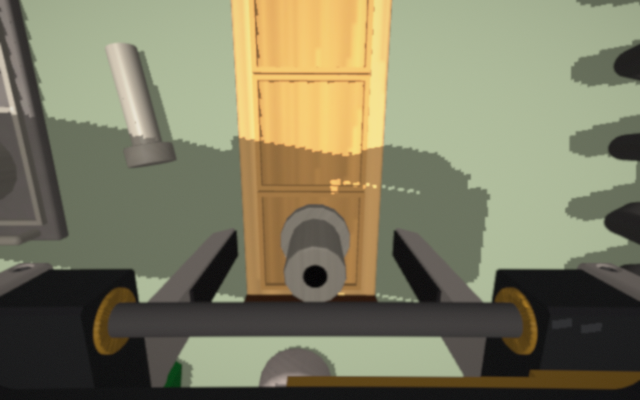

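```bash
python3 -m crank '[[0,[0,0,0],[0,0,0]],[0,[0,0,0],[0,0,0]],[0,[0,0,0],[0,0,0]],[0,[0,0,0],[0,0,0]],[0,[0,0,0],[0,0,0]],[0,[0,0,0],[0,0,0]],[0,[0,0,0],[0,0,0]],[0,[0,0,0],[0,0,0]],[0,[0,0,0],[0,0,0]],[0,[0,0,0],[0,0,0]],[0,[0,0,0],[0,0,0]],[0,[0,0,0],[0,0,0]]]' 35
python3 -m crank '[[0,[0,0,0.02],[0,0,0]],[0,[0,0,0.05],[0,0,0]],[0,[0,0,0.08],[0,0,0]],[0,[-0.01,0.017,0.11],[0,0,0]],[0,[-0.03,0.052,0.11],[0,0,0]],[0,[-0.05,0.086,0.11],[0,0,0]],[0,[-0.07,0.121,0.11],[0,0,0]],[0,[-0.09,0.155,0.11],[0,0,0]],[0,[-0.11,0.19,0.11],[0,0,0]],[0,[-0.13,0.224,0.11],[0,0,0]],[0,[-0.15,0.259,0.1],[0,0,0]],[0,[-0.161,0.278,0.08],[0,0,0]],[0,[-0.161,0.278,0.055],[0,0,0]],[0,[-0.161,0.278,0.035],[0,0,0]],[0,[-0.161,0.278,0.02],[0,0,0]],[0,[-0.161,0.278,0.01],[0,0,0]],[0,[-0.161,0.278,0.005],[0,0,0]],[0,[-0.161,0.278,0.001],[0,0,0]],[0,[-0.161,0.278,0.001],[0,0,0]]]'
python3 - <<'E'
from h import *
s,c=snap('wrist','p4.png')
E
```

```text
time_s: 20.5
position: [0.6489, -0.1015, 0.0494]
eef_rot: [[0.986, -0.166, -0.0], [-0.166, -0.986, 0.0], [-0.0, -0.0, -1.0]]
ft_force: [-1.0, -0.5, -0.3]
gripper_width: 0.325
time_s: 22.4
position: [0.4881, 0.1764, 0.0504]
eef_rot: [[0.986, -0.167, -0.0], [-0.167, -0.986, 0.0], [-0.0, 0.0, -1.0]]
ft_force: [-0.8, -1.7, -3.5]
gripper_width: 0.326
```

View pics/p4.png

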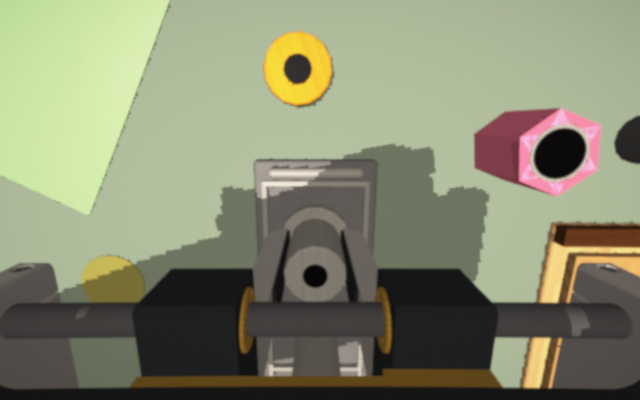

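```bash
python3 -m crank '[[50,[0,0,0],[0,0,0]],[50,[0,0,0],[0,0,0]],[70,[0,0,0],[0,0,0]],[70,[0,0,0],[0,0,0]],[70,[0,0,0.02],[0,0,0]],[80,[0,0,0.05],[0,0,0]],[100,[0,0,0.09],[0,0,0]],[100,[0,0,0.13],[0,0,0]],[100,[0,0,0.17],[0,0,0]],[100,[0,-0.03,0.2],[0,0,0]],[100,[0,-0.07,0.24],[0,0,0]],[100,[0,-0.12,0.25],[0,0,0]],[100,[0,-0.17,0.25],[0,0,0]],[100,[0,-0.22,0.25],[0,0,0]],[100,[0,-0.27,0.25],[0,0,0]],[100,[0,-0.32,0.25],[0,0,0]],[100,[0,-0.37,0.25],[0,0,0]],[100,[0,-0.42,0.25],[0,0,0]],[100,[0,-0.47,0.25],[0,0,0]],[100,[0,-0.5,0.25],[0,0,0]]]'
python3 -m crank '[[100,[0,0,0],[0,0,0]],[100,[0,0,0],[0,0,0]],[100,[0,0,0],[0,0,0]]]'
python3 - <<'E'
from h import *
snap('top','f.png');snap('scene','fs.png')
im=cv2.imread('pics/f.png');a=cv2.resize(im[230:330,220:460],None,fx=3,fy=3,interpolation=cv2.INTER_CUBIC)
im=cv2.imread('pics/fs.png');b=cv2.resize(im[130:230,200:440],None,fx=3,fy=3,interpolation=cv2.INTER_CUBIC)
cv2.imwrite('pics/fc.png',np.vstack([a,b]))
E
```

```text
time_s: 24.45
position: [0.4874, -0.3264, 0.3005]
eef_rot: [[0.986, -0.168, 0.0], [-0.168, -0.986, -0.0], [0.0, 0.0, -1.0]]
ft_force: [0.3, 0.7, -0.4]
gripper_width: 1.001
time_s: 24.75
position: [0.4881, -0.3224, 0.3005]
eef_rot: [[0.986, -0.165, -0.0], [-0.165, -0.986, 0.0], [-0.0, -0.0, -1.0]]
ft_force: [-1.0, 1.4, -0.2]
gripper_width: 1.002
```

View pics/fc.png

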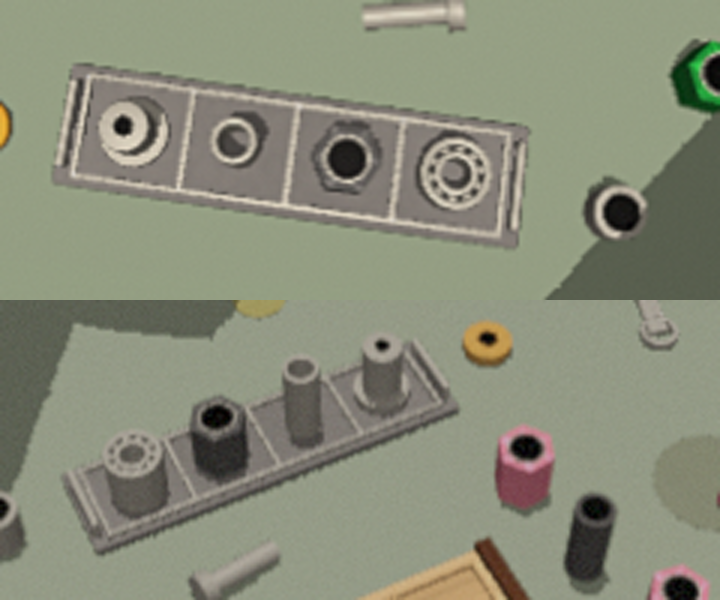

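All four stand upright in their wells. From the robot's left the order is bush (125,127), sleeve (236,140), nut (347,158), bearing (456,172), which is the reverse of the board. The arm is clear.

```bash
python3 -c "
from plant import close_job; print(close_job())"
```

```text
the job is handed in; nothing more can be done
None
```

I moved the four parts from the board to the tray in reverse order and handed the job in at about 25 s of the 96 s allowed. From the robot's left, the board held bearing, nut, sleeve, bush. The tray now holds bush, sleeve, nut, bearing.

- **Placement:** The last top and scene pictures show each part upright and the same way up, alone inside its own well. The gripper was open and well clear of everything.
- **Forces:** Readings at the end of each move stayed below about 5 N. I did not log forces within moves.
- **Disagreements:** The camera estimates of where the parts stood differed by up to about 3 mm. The gripper read 42.6 mm on the 44 mm bearing. Neither affected the grasps, which all held.
- **Look-alikes:** I did not touch the green and pink nuts or the other loose parts.

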